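# Prop the drying cabinet's door ajar on the third hole of its stay

## Robot

A 7-joint arm with a two-finger parallel gripper is mounted at the origin on the work surface. World frame = base frame: x ahead of the robot, y to its left, z up, the work surface at z = 0. Lengths are in mm, angles in rad, forces in N, time in s.
With the tool pointing down it reaches from about 350 to 900 mm from the base axis. Payload 8.1 kg.
Tool frame: the origin (TCP) lies midway between the tips of the shut fingers; the grasp point (between the pads) lies arm.grasp_offset behind it (arm.grasp_offset is the distance from the TCP to the grasp point, in mm); x points along the fingers, z is the direction in which the jaws open and shut, and the axes are right-handed (so a half turn about x gives the same grasp; the last joint's range is limited). The gripper opens to 85 mm and grips with 20 to 120 N. Pads are 22 mm wide; open, the fingers measure 114 mm over their backs; the gripper's body (76 mm by 85 mm) begins 54 mm behind the grasp point. The pads swing forward as they close: fully open they stand 13 mm farther back than shut.
Start: joints at [-1.235, 0.434, 0.025, 1.573, -0.012, 1.134, -0.075], TCP at [265.561, 565.79, 231.323] pointing down, gripper open.
Joint ranges: [-2.62, 2.62], [-0.44, 2.09], [-1.27, 1.32], [0.08, 2.57], [-1.32, 4.46], [0.12, 2], [-2.74, 2.74]. Speed limits (rad/s): [2.22, 2.22, 3.01, 3.01, 3.14, 3.14, 3.14].

## Interface

Orientations are given as a unit quaternion [x, y, z, w].
In Python, from station import arm, eyes, ticket gives the robot as it stands. The module is installed in compiled form; this text tells all that it offers.
- The arm moves only by the shell command python3 -m handwheel 'ROWS' [FORCE]. ROWS is JSON, a list that holds one entry, the list of rows, each a list of 7 numbers: the shift along the tool's x, y, z in m, then the turn, a rotation vector about the tool's x, y, z in rad, then the closure, from -1 (fully open) to 1 (shut). A call has 1 to 10 rows; each row shifts and turns the commanded pose from where the row before left it, along the tool's axes as they then stand; what a row does not reach is not made up. A row lasts 1/8 s, in which the tool goes at most 62.5 mm and 10.7 degrees, less where a joint would pass 70% of its speed; a pose out of reach is approached as far as the arm can. A call is refused whole if a number of a shift passes 0.0625 or a number of a turn 0.188, either way. A call with a gripper value outside its range is refused whole. The fingers move at their own pace and stop on an object; FORCE is the grip in N (left out, the last holds). Time passes only in rows, so rows that do not move let the fingers close. It gives the time, the measured TCP pose, the force and the opening at its end, in the units of the state.
- arm.state(): the state, without advancing time (a new reading comes with each control period).
- eyes.get_image(name): name is "side" or "top"; returns a dict with "pixels" (420x560x3 uint8, red, green, blue), "K" (3x3 intrinsics, pixels), "k1" (the pictures are not rectified: a ray, as slopes to the right and down, at radius r is drawn at 1 + k1 r^2 times it, then the intrinsics apply), "extrinsics" (4x4, takes a point from camera to world coordinates). Camera axes: x right, y up, looking along -z (the intrinsics and any distortion apply to the point x, -y, -z); pixel columns grow to the right and rows downward; lengths in mm; the calibration is good to about 2 mm. A picture is of the moment at which its call begins. There is no depth.
- ticket.finish_job(): hands the job in, once; it reports no verdict.
The state is a dict: "time": time; "joint_positions": joint angles; "qd": joint speeds; "joint_efforts": joint torques, N m; "position": TCP position; "ee_rot": TCP orientation; "force": force on the tool from outside, world axes, zero at the start; "moment": the same for the moment, N m; "grip_width": finger opening in mm.
Only numpy, scipy, OpenCV 4.12 (cv2) and the standard library are available. Lean on these libraries where they do the work, as an engineer would, in place of code of your own. Each camera call takes 0.05 s, during which the arm holds its last target. There are 200 camera calls.

## Task

Prop the tool-drying cabinet's door ajar: lift the stay bar by its black knob, draw the door open with it, and drop the bar's third hole (counted from the door) over the peg on the cabinet's top until the bar lies fully down, then let go. The peg sits somewhere along its short slot, so feel for it: do not force the bar against the peg, and leave the jar and the other things about it where they stand.

Things in the scene. Friction and masses are not known exactly. Their poses are not given: they have to be found in the camera images.
- cabinet: White metal drying cabinet, 240 deep (x) x 300 wide (y) x 150 high, standing on the table, fixed. Origin: centre of its underside. Its own -x axis points out of the front, where the door is; +y is to the left when one looks along +x, the side of the door's hinge.
- door_hinge (a point): The upright hinge axis of the glazed door, at the height of the cabinet's flat top (150 above the table), at the front left corner (126 in front of and 145 to the left of the cabinet's centre). The door is 290 wide, 12 thick, and reaches from here to the right (-y of the cabinet) when shut.
- door (a joint): Door angle in rad: 0 shut, growing as it swings out to the front, at most 1.2. A spring closer pulls it shut with 0.25 N m (shut) to 0.4 N m (at 0.6 rad), so a door let go without its stay closes again. With the third hole on the peg it reads about 0.33 to 0.50 (0.41 with the peg in mid slot).
- stay_pivot (a point): Where the stay bar is pivoted on the door's top edge, 170 from the hinge axis, at the underside of the bar when it lies level (8 above the cabinet's top). Its x axis points along the bar towards the knob. Here the bar swivels about the upright and tilts up.
- swivel (a joint): Swivel of the stay bar on the door in rad: 0 when the bar stands square to the door, pointing back over the cabinet; positive when it is swung towards the hinge side; limits -1.4 and 1.4. At the start the bar is parked to the hinge side, clear of the peg.
- stay (a joint): Tilt of the stay bar in rad: 0 when it lies fully down (level, on a stop in its pivot, underside 8 above the cabinet's top), growing as the knob end is lifted, at most 0.6. The tilt is stiff: 0.3 N m of friction against the bar's weight (0.2 N m), so it does not drop by itself: it takes about 3 N at the knob to lift and 1 N or so to press down. When it rests on the peg's tip beside the third hole it reads about 0.07.
- stay_knob (a point): Centre of the upright black knob to hold the stay bar by: a cylinder 18 in diameter and 34 high standing on the bar (its foot 17 below this point, its top 17 above), 200 from the pivot. Its x axis points along the bar away from the pivot. The steel bar is 24 wide, 5 thick, from 12 before the pivot to 214 behind it, with four holes of 10.5 diameter at 67, 101, 135 and 169 from the pivot.
- stay_hole3 (a point): Centre of the third hole counted from the door (135 from the pivot, 65 before the knob), at the bar's underside. Its x axis points along the bar towards the knob.
- peg_plate: Steel plate 74 x 34 x 3 screwed to the cabinet's top; origin at the centre of its underside, on the cabinet's top, 60 behind and 25 to the right of the cabinet's front top centre; carries the peg. x axis along the cabinet's x.
- slot_mid (a point): Middle of the short slot in the peg plate, at the plate's upper face (3 above the cabinet's top). The slot runs along the cabinet's x axis. The upright steel peg, 9 in diameter, bevelled tip 18 above the cabinet's top, is clamped by hand on the slot's line anywhere within 14 either way of this point; its place is not measured. It does not shift. A hole slips over it when centred to within about 1.5.
- cream_center (a point): Small amber cream jar (bystander), 48 in diameter, 32 high, loose on the cabinet's top at the right rear; this point lies on its axis half-way up.
- lotion_center (a point): White lotion bottle (bystander), 52 in diameter, 130 high, loose on the table to the left of the cabinet; this point lies on its axis half-way up.
- brush_cup: White cup (bystander), 68 in diameter, 80 high, loose on the table to the left of the cabinet, before the bottle; origin at the centre of its underside.
- tray: White tray (bystander), 190 x 270 x 24, loose on the table to the right of the cabinet, with scissors and two slim brow tools in it; origin at the centre of its underside.

How it is judged:
By the outcome, as a careful person would: the job done as asked, in the order asked, and still so for the second after the job is handed in, with the robot touching nothing.
It also fails if it takes over 72 s, if anything falls off the work surface, if the arm or the gripper's body presses on something with over 40 N, if the wrist force passes 120 N, or if a joint passes its speed limit or range.

## Working session

There is one attempt and no reset: what is moved stays moved. The work goes in short steps, Python scripts to look and compute and a shell command to move; the robot and the scene stay as the last step left them, time stands still between calls to the robot, and variables do not carry over. Pictures are saved under pics/ and viewed, about 8 in all and at most 12, crops included, and the job is handed in when it is done.

```bash
mkdir -p pics
cat > h.py <<'E'
import numpy as np, cv2, json
from scipy.spatial.transform import Rotation as R
from station import arm, eyes
def snap(n,f):
    d=eyes.get_image(n); p=np.asarray(d["pixels"]); cv2.imwrite("pics/"+f,p[:,:,::-1]); 
    np.savez("pics/"+f+".npz",p=p,K=d["K"],k1=d["k1"],E=d["extrinsics"]); return p,np.array(d["K"]),float(d["k1"]),np.array(d["extrinsics"])
def load(f):
    d=np.load("pics/"+f+".npz"); return d["p"],d["K"],float(d["k1"]),d["E"]
def ray(c,u,v):
    p,K,k1,E=c
    xy=cv2.undistortPoints(np.array([[[u,v]]],float),K,np.array([k1,0,0,0]))[0,0]
    d=E[:3,:3]@np.array([xy[0],-xy[1],-1]); return E[:3,3],d
def onz(c,u,v,z):
    o,d=ray(c,u,v); return o+d*(z-o[2])/d[2]
def proj(c,P):
    p,K,k1,E=c; q=E[:3,:3].T@(np.array(P,float)-E[:3,3]); q=np.array([q[0],-q[1],-q[2]])
    return cv2.projectPoints(q.reshape(1,3),np.zeros(3),np.zeros(3),K,np.array([k1,0,0,0]))[0].ravel()
E
python3 - <<'E'
from h import *
np.set_printoptions(precision=3,suppress=True)
for n in("top","side"):
    c=snap(n,n+"0.png"); print(n,c[1].tolist(),c[2],c[3])
s=arm.state(); print(s, arm.grasp_offset); print(R.from_quat(s["ee_rot"]).as_matrix())
E
```

```text
top [[414.09927535784794, 0.0, 271.4289804766756], [0.0, 414.09927535784794, 207.14024520855054], [0.0, 0.0, 1.0]] 0.009364350599364512 [[  -0.025    0.986   -0.167  417.086]
 [  -0.999   -0.02     0.032  -63.714]
 [   0.029    0.167    0.986 1101.016]
 [   0.       0.       0.       1.   ]]
side [[438.45449642128295, 0.0, 272.02983296034245], [0.0, 438.45449642128295, 206.81124232156046], [0.0, 0.0, 1.0]] -0.09317118663504341 [[   0.903    0.304   -0.303  209.4  ]
 [  -0.429    0.605   -0.671 -893.075]
 [  -0.02     0.736    0.677  967.213]
 [   0.       0.       0.       1.   ]]
{'time': 0.1, 'joint_positions': array([-1.235,  0.435,  0.025,  1.574, -0.012,  1.134, -0.075]), 'qd': array([-0.002, -0.002, -0.   , -0.002, -0.   ,  0.002,  0.   ]), 'joint_efforts': array([  0.004, -67.176,   1.029, -31.69 ,   0.016,   0.007,  -0.   ]), 'position': array([265.37 , 565.357, 230.59 ]), 'ee_rot': array([-0.379,  0.597,  0.379,  0.596]), 'force': array([ 0.006,  0.551, -0.17 ]), 'moment': array([ 0.047, -0.009, -0.026]), 'grip_width': 84.82409848427703} 18.700000000000003
[[-0.    -0.905  0.425]
 [-0.001  0.425  0.905]
 [-1.    -0.    -0.001]]
```

View pics/top0.png

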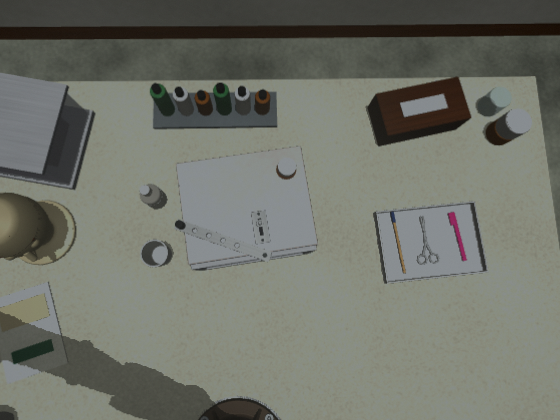

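View pics/side0.png

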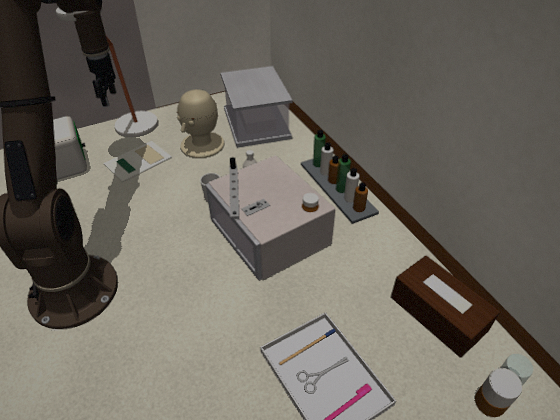

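The top view shows the cabinet with its rear corners at about (177,162) and (301,147), and its front towards the robot. The pivot is at (265,255), the knob at (180,225), the peg plate around (260,228) and the jar at (287,168). Next I'll crop in closer.

Run:
```python
from h import *
p=load("top0.png")[0][135:285,165:335]
cv2.imwrite("pics/c1.png",np.clip(cv2.resize(p[:,:,::-1],None,fx=4.5,fy=4,interpolation=cv2.INTER_CUBIC)*1.3,0,255).astype(np.uint8))
```

```text
(no output)
```

View pics/c1.png

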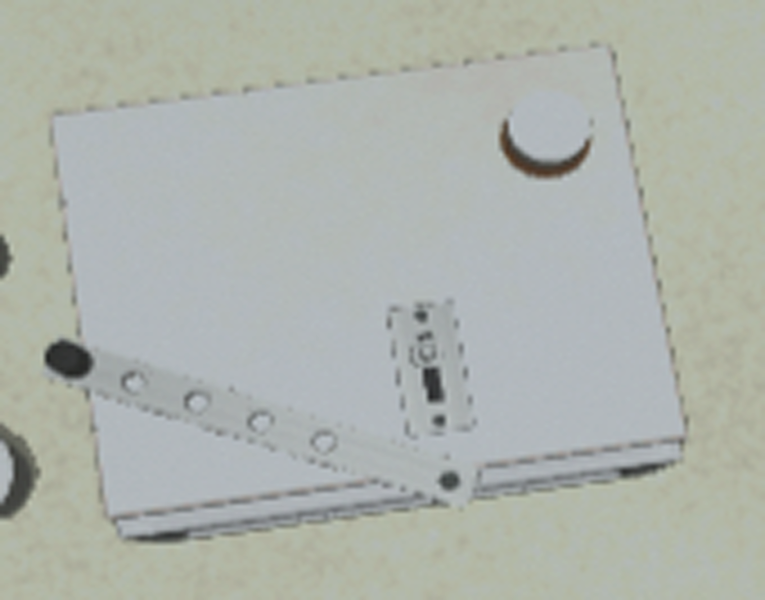

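The crop shows the peg's ring at crop (422,348), towards the rear of its slot, with the dark slot at (433,384). The plate corners are (390,308), (450,300), (472,428) and (408,436), and the knob top is at (68,357).

Run:
```python
from h import *
np.set_printoptions(precision=1,suppress=True)
c=load("top0.png")
f=lambda u,v,z:onz(c,165+(u+.5)/4.5-.5,135+(v+.5)/4-.5,z)
RL,RR,FR,FL=[f(u,v,150) for u,v in((54,116),(608,46),(684,437),(112,517))]
print("corners",RL,RR,FR,FL,[np.linalg.norm(a-b) for a,b in((RL,RR),(RR,FR),(FR,FL),(FL,RL))])
C=(RL+RR+FR+FL)/4
ly=(RL-RR)+(FL-FR); lx=(RL-FL)+(RR-FR)
yw=np.arctan2(ly[1],ly[0])-np.pi/2; yw2=np.arctan2(lx[1],lx[0]); print("C",C,yw,yw2)
yaw=(yw*300+yw2*240)/540
ex=np.array([np.cos(yaw),np.sin(yaw),0]);ey=np.array([-ex[1],ex[0],0])
H=C-126*ex+145*ey; P=H-170*ey
print("yaw",yaw,"hinge",H,"piv pred",P,"seen",f(450,481,163))
print("slotmid pred",C-60*ex-25*ey,"plate seen",np.mean([f(u,v,153) for u,v in((390,308),(450,300),(472,428),(408,436))],axis=0))
pg=f(422,348,168);print("peg",pg,"in cab frame rel slot",(pg-C+60*ex+25*ey)@np.c_[ex,ey])
k=f(68,357,197);print("knob top",k, [np.linalg.norm((f(68,357,z)-P)[:2]) for z in(190,197,205)])
for u,v in((134,382),(196,401),(261,421),(324,441)): print(f(u,v,160), np.linalg.norm((f(u,v,162)-f(450,481,163))[:2]))
j=f(545,128,182);print("jar",j)
s=load("side0.png"); print("side check",[proj(s,q) for q in (k,pg,RR,FR)])
```

```text
corners [686.3 125.8 150. ] [ 724.5 -166.4  150. ] [ 489.9 -196.8  150. ] [451.4  93.9 150. ] [np.float64(294.74713300027275), np.float64(236.60007012626582), np.float64(293.2124061882359), np.float64(237.08273708568743)]
C [588.  -35.9 150. ] 0.1308499305850941 0.1318892482848949
yaw 0.13131184956278333 hinge [444.1  91.4 150. ] piv pred [466.4 -77.2 150. ] seen [466.9 -76.4 163. ]
slotmid pred [531.8 -68.5 150. ] plate seen [532.6 -67.7 153. ]
peg [542.  -63.9 168. ] in cab frame rel slot [10.7  3.3]
knob top [536.9 108.  197. ] [np.float64(199.71164911629933), np.float64(198.138581784932), np.float64(196.3417500918359)]
[526.8  81.8 160. ] 168.734423442422
[515.2  50.6 160. ] 135.58902401200086
[503.1  18.  160. ] 100.88491495453046
[491.1 -13.5 160. ] 67.19041292289046
jar [ 665.9 -129.   182. ]
side check [array([232. , 159.9]), array([257.7, 201.4]), array([334.2, 208.6]), array([260.6, 244.3])]
```

```bash
python3 -m handwheel '[[[0,-0.044,-0.0297,0,0,0,-1],[0,-0.044,-0.0297,0,0,0,-1],[0,-0.044,-0.0297,0,0,0,-1],[0,-0.044,-0.0297,0,0,0,-1],[0,-0.044,-0.0297,0,0,0,-1],[0,-0.044,-0.0297,0,0,0,-1],[0,-0.044,-0.0297,0,0,0,-1],[0,-0.044,-0.0297,0,0,0,-1],[0,-0.044,-0.0297,0,0,0,-1],[0,-0.044,-0.0297,0,0,0,-1]]]' 40
python3 -m handwheel '[[[0,0,0,0.187,0,0,-1],[0,0,0,0.187,0,0,-1],[0,0,0,0.187,0,0,-1],[0,0,0,0.187,0,0,-1],[0,0,0,0.187,0,0,-1],[0,0,0,0.187,0,0,-1],[0,0,0,0.187,0,0,-1],[0,0,0,0.186,0,0,-1],[0,0,0,0,0,0,-1]]]'
cat > go.py <<'E'
# usage: go.py x y z jawangle : tool-frame deltas to a tool-down target
import sys; from h import *
np.set_printoptions(precision=4,suppress=True)
s=arm.state(); M=R.from_quat(s["ee_rot"]).as_matrix(); t=np.array([float(a) for a in sys.argv[1:4]])
print("t",s["time"],"pos",s["position"],"jaw",np.arctan2(M[1,2],M[0,2]),"F",s["force"],"w",s["grip_width"])
print("tool shift m",M.T@(t-s["position"])/1000)
if len(sys.argv)>4:
    g=float(sys.argv[4]); tilt=float(sys.argv[5]) if len(sys.argv)>5 else 0
    z=np.array([np.cos(g),np.sin(g),0]); b=np.array([-z[1],z[0],0])  # b: bar direction, 90deg from jaw
    x=-np.array([0,0,1])*np.cos(tilt)+b*np.sin(tilt); T=np.c_[x,np.cross(z,x),z]
    print("rotvec",R.from_matrix(M.T@T).as_rotvec())
E
python3 go.py 537.3 109.2 170 -0.364
```

```text
time: 1.35
position: [538.2, 108.4, 231.1]
ee_rot: [-0.379, 0.597, 0.379, 0.597]
force: [-0.0, 0.7, 0.3]
grip_width: 85.3
time: 2.48
position: [537.4, 110.1, 231.0]
ee_rot: [0.127, 0.696, -0.127, 0.695]
force: [-0.4, 0.3, -0.5]
grip_width: 85.1
t 2.475 pos [537.3556 110.0888 230.9692] jaw -0.3617084214072517 F [-0.3642  0.2911 -0.505 ] w 85.14171119459806
tool shift m [ 0.061  -0.0008  0.0003]
rotvec [ 0.0023 -0.0005  0.0007]
```

```bash
python3 -m handwheel '[[[0.022,0,0,0,0,0,-1],[0.022,0,0,0,0,0,-1],[0.020,0,0,0,0,0,-1],[0,0,0,0,0,0,-1],[0,0,0,0,0,0,0.2],[0,0,0,0,0,0,1],[0,0,0,0,0,0,1],[0,0,0,0,0,0,1],[0,0,0,0,0,0,1],[0,0,0,0,0,0,1]]]' 40
python3 - <<'E'
from h import *
snap("top","t1.png");snap("side","s1.png")
a=load("t1.png")[0][150:270,150:310,::-1]; b=load("s1.png")[0][100:220,160:320,::-1]
cv2.imwrite("pics/c2.png",cv2.resize(np.hstack([a,b]),None,fx=2.5,fy=2.5,interpolation=cv2.INTER_CUBIC))
E
python3 go.py 537.3 109.2 167 -0.364
```

```text
time: 3.72
position: [537.8, 110.1, 167.4]
ee_rot: [0.128, 0.695, -0.128, 0.696]
force: [0.3, 0.4, 0.6]
grip_width: 16.8
t 3.825 pos [537.8108 110.1238 167.4155] jaw -0.362963919476726 F [-0.398   1.2941  1.3063] w 16.830355851557663
tool shift m [ 0.0004 -0.001  -0.0001]
rotvec [ 0.001   0.0002 -0.0003]
```

View pics/c2.png

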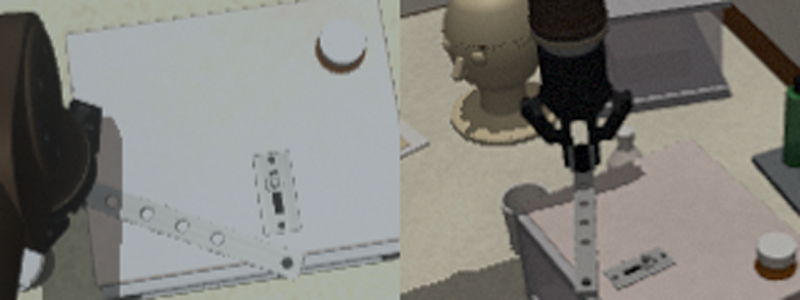

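The jaws have closed on the knob at a width of 16.8, and nothing else has moved. I'll take one zoomed look at the peg in both views before planning the drop.

Run:
```python
from h import *
a=load("t1.png")[0][202:252,238:283,::-1]; b=load("s1.png")[0][182:232,234:284,::-1]
f=lambda q,w:np.clip(cv2.resize(q,(w,500),interpolation=cv2.INTER_CUBIC)*1.4,0,255).astype(np.uint8)
cv2.imwrite("pics/c3.png",np.hstack([f(a,405)[:, :395],f(b,400)]) if 0 else np.hstack([cv2.resize(a,None,fx=8,fy=8,interpolation=cv2.INTER_CUBIC),cv2.resize(b,None,fx=8,fy=8,interpolation=cv2.INTER_CUBIC)]))
```

```text
(no output)
```

View pics/c3.png

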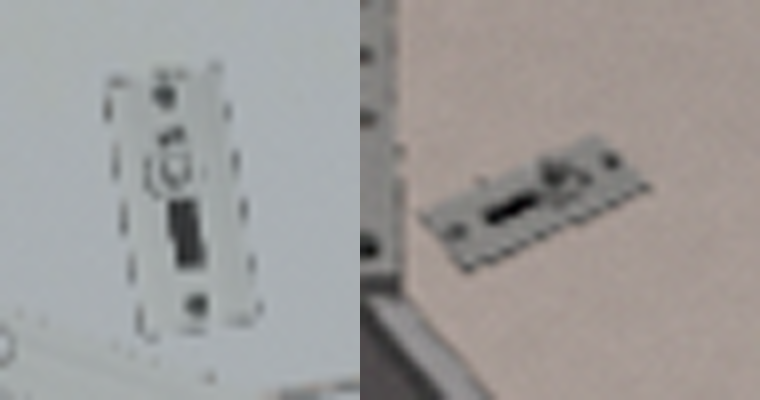

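The top crop shows the screws at (164,95) and (196,304), the slot between rows 128 and 268, and the peg with its collar at about (170,168). In the side crop, the screws are at (610,160) and (455,232), and the peg is at about (555,175). I'll project candidate peg positions into both views and compare.

```bash
cat > plan.py <<'E'
from h import *
np.set_printoptions(precision=4,suppress=True)
yaw=0.1313; ex=np.array([np.cos(yaw),np.sin(yaw),0]);ey=np.array([-ex[1],ex[0],0]);ez=np.array([0,0,1.])
H=np.array([444.1,91.4,158.])+0.4*ey*0; SM=np.array([532.2,-68.1,158.])
def bar(th,s,tau):
    d=-ey*np.cos(th)-ex*np.sin(th); n=ex*np.cos(th)-ey*np.sin(th); P=H+170*d
    h=n*np.cos(s)-d*np.sin(s); b=h*np.cos(tau)+ez*np.sin(tau); up=-h*np.sin(tau)+ez*np.cos(tau); return P,b,up,np.cross(b,ez)
G=(200.,9.4,0.)  # TCP in bar frame: along, up, jaw side
def tool(th,s,tau):
    P,b,up,_=bar(th,s,tau); x=-up; z=np.cross(b,up); z/=np.linalg.norm(z)
    return P+G[0]*b+G[1]*up+G[2]*z, np.c_[x,np.cross(z,x),z]
def solve(off,lat=0,tau=0.):
    from scipy.optimize import fsolve
    T=SM+off*ex+lat*ey
    return fsolve(lambda q:(lambda P,b:(P+135*b-T)[:2])(*bar(*q,tau)[:2]),[0.4,0.3])
E
python3 - <<'E'
from plan import *
t,s=load("t1.png"),load("s1.png")
for o in(4,6,8,10,12):
    B=SM+o*ex; r=[]
    for z in(153,168): 
        q=B.copy();q[2]=z; a=(proj(t,q)-[238,202]+.5)*8-.5; b=(proj(s,q)-[234,182]+.5)*8-.5+[360,0]; r+=[a,b]
    print(o,"top base",r[0],"tip",r[2],"side base",r[1],"tip",r[3], "th,s",solve(o))
q=SM.copy();q[2]=153
print("mid",(proj(t,q)-[238,202]+.5)*8-.5,(proj(s,q)-[234,182]+.5)*8-.5+[360,0])
st=arm.state()["position"]
for sw in(1.07,1.08,1.09): print(sw,tool(0,sw,0)[0],st)
E
```

```text
4 top base [180.0286 187.234 ] tip [180.106  180.6322] side base [543.7132 202.5267] tip [541.7602 170.1062] th,s [0.3859 0.2957]
6 top base [178.9766 180.421 ] tip [179.0374 173.7144] side base [548.6777 200.3091] tip [546.7682 167.8906] th,s [0.3737 0.2892]
8 top base [177.9252 173.6127] tip [177.9695 166.8013] side base [553.6359 198.0944] tip [551.7697 165.6778] th,s [0.3615 0.2825]
10 top base [176.8746 166.8089] tip [176.9023 159.8929] side base [558.5878 195.8824] tip [556.765  163.4679] th,s [0.3493 0.2757]
12 top base [175.8247 160.0098] tip [175.8358 152.9894] side base [563.5335 193.6733] tip [561.7538 161.2609] th,s [0.3371 0.2687]
mid [182.1348 200.8738] [533.7655 206.9704]
1.07 [538.5861 109.3651 167.4   ] [537.8108 110.1238 167.4155]
1.08 [536.7175 110.0781 167.4   ] [537.8108 110.1238 167.4155]
1.09 [534.8418 110.7723 167.4   ] [537.8108 110.1238 167.4155]
```

```bash
sed -i 's/^G=.*/G=(200.4,9.4,0.)/' plan.py
cat >> plan.py <<'E'
def rows(ways,first=None):
    """tool-frame increments between successive (th,s,tau); first row from the measured pose"""
    st=arm.state(); p,M=(st["position"],R.from_quat(st["ee_rot"]).as_matrix())
    for i,w in enumerate(ways):
        q,N=tool(*w)
        print(np.round(w,3),"shift",np.round(M.T@(q-p)/1000,4),"rv",np.round(R.from_matrix(M.T@N).as_rotvec(),4)); p,M=q,N
E
python3 - <<'E'
from plan import *
s0=1.075
A=[(0,s0,t) for t in(0,.05,.1,.15,.2,.25)]
th,s=solve(8)
B=[(th*k/12,s0+(s-s0)*k/12,.25) for k in range(1,13)]
rows(A+B); print(th,s,tool(th,s,.25)[0],tool(th,s,0)[0])
E
```

```text
[0.    1.075 0.   ] shift [ 0. -0. -0.] rv [ 0.0015  0.0002 -0.0003]
[0.    1.075 0.05 ] shift [-0.01   -0.0007 -0.    ] rv [ 0.   -0.    0.05]
[0.    1.075 0.1  ] shift [-0.01   -0.0007  0.    ] rv [-0.   -0.    0.05]
[0.    1.075 0.15 ] shift [-0.01   -0.0007 -0.    ] rv [0.   0.   0.05]
[0.    1.075 0.2  ] shift [-0.01   -0.0007 -0.    ] rv [-0.   -0.    0.05]
[0.    1.075 0.25 ] shift [-0.01   -0.0007  0.    ] rv [-0.    0.    0.05]
[0.03  1.009 0.25 ] shift [-0.0008 -0.0032  0.0139] rv [ 0.0932 -0.0238  0.    ]
[0.06  0.943 0.25 ] shift [-0.0009 -0.0034  0.014 ] rv [ 0.0932 -0.0238 -0.    ]
[0.09  0.877 0.25 ] shift [-0.0009 -0.0037  0.0142] rv [ 0.0932 -0.0238 -0.    ]
[0.12  0.811 0.25 ] shift [-0.001  -0.004   0.0144] rv [ 0.0932 -0.0238  0.    ]
[0.151 0.745 0.25 ] shift [-0.0011 -0.0042  0.0147] rv [ 0.0932 -0.0238  0.    ]
[0.181 0.679 0.25 ] shift [-0.0011 -0.0045  0.0149] rv [ 0.0932 -0.0238 -0.    ]
[0.211 0.613 0.25 ] shift [-0.0012 -0.0047  0.0151] rv [ 0.0932 -0.0238  0.    ]
[0.241 0.547 0.25 ] shift [-0.0012 -0.0049  0.0154] rv [ 0.0932 -0.0238  0.    ]
[0.271 0.481 0.25 ] shift [-0.0013 -0.0051  0.0157] rv [ 0.0932 -0.0238 -0.    ]
[0.301 0.415 0.25 ] shift [-0.0013 -0.0052  0.016 ] rv [ 0.0932 -0.0238 -0.    ]
[0.331 0.349 0.25 ] shift [-0.0014 -0.0054  0.0163] rv [ 0.0932 -0.0238  0.    ]
[0.361 0.283 0.25 ] shift [-0.0014 -0.0055  0.0166] rv [ 0.0932 -0.0238  0.    ]
0.36146753046358693 0.2825186730910777 [596.8977 -64.0781 216.6875] [605.4415 -63.6304 167.4   ]
```

```bash
python3 -m handwheel '[[[-0.010,-0.0007,0,0,0,0.05,1],[-0.010,-0.0007,0,0,0,0.05,1],[-0.010,-0.0007,0,0,0,0.05,1],[-0.010,-0.0007,0,0,0,0.05,1],[-0.010,-0.0007,0,0,0,0.05,1],[0,0,0,0,0,0,1]]]' 60
python3 - <<'E'
from plan import *
rows([(0,1.075,.25)])
E
```

```text
time: 4.58
position: [534.7, 101.4, 217.1]
ee_rot: [0.214, 0.674, -0.04, 0.706]
force: [1.3, 2.2, -1.1]
grip_width: 16.5
[0.    1.075 0.25 ] shift [ 0.0005  0.0006 -0.0002] rv [-0.0005  0.0004 -0.0009]
```

```bash
python3 -m handwheel '[[[-0.0008,-0.0032,0.0139,0.0932,-0.0238,0,1],[-0.0009,-0.0034,0.014,0.0932,-0.0238,0,1],[-0.0009,-0.0037,0.0142,0.0932,-0.0238,0,1],[-0.001,-0.004,0.0144,0.0932,-0.0238,0,1],[-0.0011,-0.0042,0.0147,0.0932,-0.0238,0,1],[-0.0011,-0.0045,0.0149,0.0932,-0.0238,0,1],[0,0,0,0,0,0,1]]]'
python3 - <<'E'
from plan import *
rows([(.181,.679,.25)])
E
```

```text
time: 5.45
position: [591.2, 34.8, 216.4]
ee_rot: [0.396, 0.585, -0.239, 0.666]
force: [0.8, 1.7, 1.2]
grip_width: 16.2
[0.181 0.679 0.25 ] shift [-0.0004 -0.0004 -0.0001] rv [0.002  0.0006 0.0006]
```

```bash
python3 -m handwheel '[[[-0.0012,-0.0047,0.0151,0.0932,-0.0238,0,1],[-0.0012,-0.0049,0.0154,0.0932,-0.0238,0,1],[-0.0013,-0.0051,0.0157,0.0932,-0.0238,0,1],[-0.0013,-0.0052,0.016,0.0932,-0.0238,0,1],[-0.0014,-0.0054,0.0163,0.0932,-0.0238,0,1],[-0.0014,-0.0055,0.0166,0.0932,-0.0238,0,1],[0,0,0,0,0,0,1]]]'
python3 - <<'E'
from plan import *
th,s=solve(8)
snap("side","s2.png");snap("top","t2.png")
rows([(th,s,.25),(th,s,.2),(th,s,.15),(th,s,.1),(th,s,.05),(th,s,0)])
a=load("t2.png")[0][150:290,150:310,::-1]; b=load("s2.png")[0][130:270,170:330,::-1]
cv2.imwrite("pics/c4.png",cv2.resize(np.hstack([a,b]),None,fx=2.5,fy=2.5,interpolation=cv2.INTER_CUBIC))
E
```

```text
time: 6.32
position: [596.8, -63.9, 216.4]
ee_rot: [0.546, 0.449, -0.418, 0.57]
force: [2.5, 0.5, 1.4]
grip_width: 16.1
[0.361 0.283 0.25 ] shift [-0.0004 -0.0002  0.0012] rv [ 0.0052 -0.0012  0.0001]
[0.361 0.283 0.2  ] shift [ 0.01    0.0002 -0.    ] rv [-0.   -0.   -0.05]
[0.361 0.283 0.15 ] shift [0.01   0.0002 0.    ] rv [ 0.    0.   -0.05]
[0.361 0.283 0.1  ] shift [0.01   0.0002 0.    ] rv [ 0.    0.   -0.05]
[0.361 0.283 0.05 ] shift [ 0.01    0.0002 -0.    ] rv [-0.   -0.   -0.05]
[0.361 0.283 0.   ] shift [ 0.01    0.0002 -0.    ] rv [ 0.   -0.   -0.05]
```

View pics/c4.png

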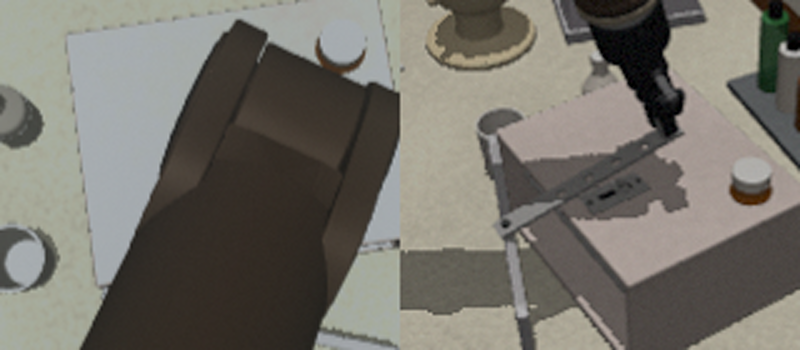

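The door is open with the bar raised over the plate. The top view is blocked by the arm, but the side view still works. Next I'll lower to a hover just above the peg tip.

```bash
python3 -m handwheel '[[[0.010,0.0002,0.0005,0.004,0,-0.05,1],[0.010,0.0002,0.0005,0,0,-0.05,1],[0.010,0.0002,0,0,0,-0.05,1],[0,0,0,0,0,0,1],[0,0,0,0,0,0,1]]]'
python3 - <<'E'
from plan import *
th,s=solve(8)
snap("side","s3.png")
rows([(th,s,.1),(th,s,.09)])
b=load("s3.png")[0][170:250,190:310,::-1]
cv2.imwrite("pics/c5.png",cv2.resize(b,None,fx=6,fy=6,interpolation=cv2.INTER_CUBIC))
st=arm.state();print(st["position"],st["force"],st["moment"])
c=load("s3.png")
f=lambda q:((proj(c,q)-[190,170]+.5)*6-.5)
for th_ in(th-.015,th,th+.015):
    P,b_,u,_=bar(th_,s,.1); print([f(P+r*b_+5*u) for r in(0,67,101,135,169)])
E
```

```text
time: 7.05
position: [603.3, -64.4, 187.1]
ee_rot: [0.513, 0.488, -0.461, 0.536]
force: [2.2, 0.9, -0.9]
grip_width: 16.0
[0.361 0.283 0.1  ] shift [-0.      0.0004 -0.0007] rv [-0.0022 -0.0011 -0.0005]
[0.361 0.283 0.09 ] shift [ 0.002   0.0001 -0.    ] rv [-0.    0.   -0.01]
[603.191  -64.457  187.3067] [ 2.4154  1.086  -0.8716] [ 0.2017 -0.3657 -0.1984]
[array([139.2919, 306.164 ]), array([274.6654, 242.419 ]), array([341.8758, 210.7899]), array([408.0747, 179.6492]), array([473.2565, 148.9988])]
[array([133.5243, 307.1229]), array([269.9697, 244.674 ]), array([337.772 , 213.6606]), array([404.5922, 183.1083]), array([470.423 , 153.0199])]
[array([127.7444, 308.0228]), array([265.223, 246.887]), array([333.5995, 216.4985]), array([401.0248, 186.5442]), array([467.4895, 157.028 ])]
```

View pics/c5.png

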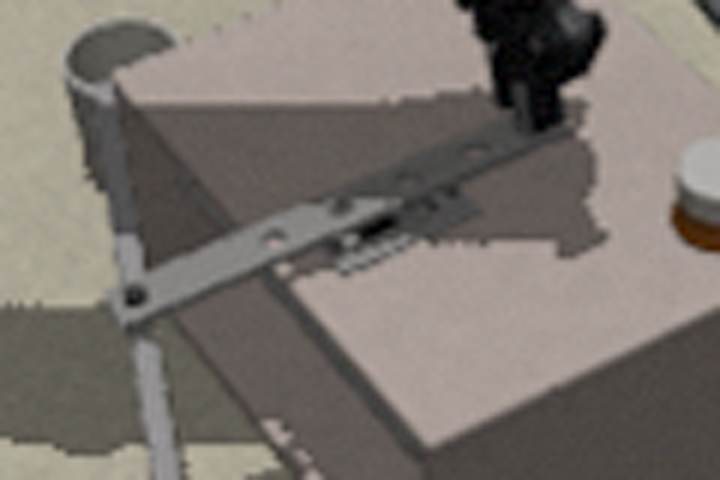

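The holes show at (273,238), (342,206), (410,182) and (476,152) in the crop. That is close to the prediction, perhaps 1–2 mm further to the rear. Now I'll feel downwards.

```bash
python3 -m handwheel '[[[0.002,0.0002,-0.0004,-0.002,0,-0.01,1],[0.002,0,-0.0003,0,0,-0.01,1],[0.002,0,0,0,0,-0.01,1],[0,0,0,0,0,0,1]]]'
python3 -m handwheel '[[[0.002,0,0,0,0,-0.01,1],[0,0,0,0,0,0,1],[0,0,0,0,0,0,1]]]'
python3 -c "
from plan import *
rows([(*solve(8),.06)]);s=arm.state();print(s['force'],s['moment'])"
```

```text
time: 7.6
position: [604.3, -64.0, 181.1]
ee_rot: [0.505, 0.496, -0.469, 0.529]
force: [1.5, -0.0, 2.0]
grip_width: 16.2
time: 7.98
position: [604.3, -64.0, 179.2]
ee_rot: [0.502, 0.498, -0.471, 0.527]
force: [2.4, 0.7, 1.1]
grip_width: 16.0
[0.361 0.283 0.06 ] shift [-0.0002  0.0003 -0.0003] rv [-0.0009 -0.0006  0.    ]
[2.3507 0.7362 1.0878] [ 0.1303 -0.3901 -0.0923]
```

```bash
python3 -m handwheel '[[[0.002,0,0,0,0,-0.01,1],[0,0,0,0,0,0,1],[0,0,0,0,0,0,1]]]'; python3 -m handwheel '[[[0.002,0,0,0,0,-0.01,1],[0,0,0,0,0,0,1],[0,0,0,0,0,0,1]]]'
python3 -c "
from plan import *
rows([(*solve(8),.04)]);s=arm.state();print(s['force'],s['moment'])"
```

```text
time: 8.35
position: [604.4, -64.0, 177.2]
ee_rot: [0.5, 0.501, -0.474, 0.525]
force: [2.9, 1.6, 1.7]
grip_width: 16.2
time: 8.72
position: [604.5, -64.0, 175.2]
ee_rot: [0.497, 0.503, -0.476, 0.522]
force: [3.2, 1.2, 1.3]
grip_width: 16.0
[0.361 0.283 0.04 ] shift [-0.0002  0.0004 -0.0003] rv [-0.0009 -0.0006  0.    ]
[3.1685 1.2427 1.301 ] [ 0.1978 -0.4513 -0.1295]
```

```bash
python3 -m handwheel '[[[0.002,0,0,0,0,-0.01,1],[0,0,0,0,0,0,1],[0,0,0,0,0,0,1]]]'; python3 -m handwheel '[[[0.002,0,0,0,0,-0.01,1],[0,0,0,0,0,0,1],[0,0,0,0,0,0,1]]]'
python3 -c "
from plan import *
snap('side','s4.png')
rows([(*solve(8),.02)]);s=arm.state();print(s['force'],s['moment'])
cv2.imwrite('pics/c6.png',cv2.resize(load('s4.png')[0][170:250,190:310,::-1],None,fx=6,fy=6,interpolation=cv2.INTER_CUBIC))"
```

```text
time: 9.1
position: [604.6, -64.0, 173.2]
ee_rot: [0.495, 0.506, -0.479, 0.52]
force: [3.0, 0.6, 0.2]
grip_width: 16.2
time: 9.48
position: [604.6, -63.9, 171.2]
ee_rot: [0.492, 0.508, -0.482, 0.517]
force: [2.0, 1.4, 0.7]
grip_width: 16.4
[0.361 0.283 0.02 ] shift [-0.0002  0.0006 -0.0003] rv [-0.0009 -0.0007 -0.    ]
[3.4968 0.9852 0.1704] [ 0.183  -0.5103 -0.2014]
```

View pics/c6.png

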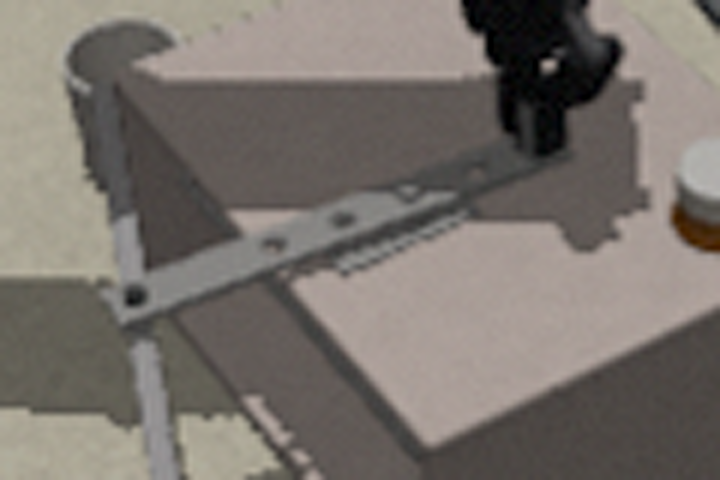

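The bar has gone well below its resting-on-tip height without resistance, and the third hole at (408,192) looks filled by the peg. I'll go fully down.

```bash
python3 -m handwheel '[[[0.002,0,0,0,0,-0.01,1],[0,0,0,0,0,0,1],[0,0,0,0,0,0,1]]]'; python3 -m handwheel '[[[0.002,0,0,0,0,-0.01,1],[0,0,0,0,0,0,1],[0,0,0,0,0,0,1]]]';  python3 -m handwheel '[[[0.001,0,0,0,0,0,1],[0,0,0,0,0,0,1],[0,0,0,0,0,0,1]]]'
python3 -c "
from plan import *
rows([(*solve(8),.0)]);s=arm.state();print(s['force'],s['moment'])"
```

```text
time: 9.9
position: [604.7, -63.9, 169.2]
ee_rot: [0.49, 0.51, -0.484, 0.515]
force: [1.9, 0.8, 0.8]
grip_width: 16.5
time: 10.28
position: [604.7, -64.0, 167.2]
ee_rot: [0.487, 0.513, -0.487, 0.513]
force: [1.7, 1.8, 1.6]
grip_width: 16.2
time: 10.65
position: [604.7, -64.0, 166.3]
ee_rot: [0.487, 0.513, -0.487, 0.513]
force: [2.7, 0.3, 2.5]
grip_width: 16.4
[0.361 0.283 0.   ] shift [-0.0011  0.0007 -0.0003] rv [-0.0009 -0.0007 -0.0002]
[2.7202 0.2694 2.5479] [ 0.2747 -0.3221 -0.2033]
```

```bash
python3 -m handwheel '[[[0.001,0,0,0,0,0,1],[0,0,0,0,0,0,1],[0,0,0,0,0,0,1]]]'; python3 -m handwheel '[[[0,0.0015,0,0,0,0,1],[0,0,0,0,0,0,1],[0,0,0,0,0,0,1]]]'
python3 -m handwheel '[[[0,0.0015,0,0,0,0,1],[0,0,0,0,0,0,1],[0,0,0,0,0,0,1]]]'
```

```text
time: 11.02
position: [604.8, -63.9, 165.3]
ee_rot: [0.487, 0.513, -0.487, 0.513]
force: [2.6, 1.0, 3.2]
grip_width: 16.4
time: 11.4
position: [606.1, -63.8, 165.2]
ee_rot: [0.487, 0.513, -0.487, 0.512]
force: [2.2, 1.2, 2.9]
grip_width: 16.4
time: 11.78
position: [606.5, -63.7, 164.8]
ee_rot: [0.487, 0.514, -0.487, 0.512]
force: [-5.5, 1.1, 4.3]
grip_width: 16.1
```

```bash
python3 -m handwheel '[[[0,-0.0015,0,0,0,0,1],[0.001,0,0,0,0,0,1],[0,0,0,0,0,0,1],[0,0,0,0,0,0,1]]]'; python3 -m handwheel '[[[0.001,0,0,0,0,0,1],[0,0,0,0,0,0,1],[0,0,0,0,0,0,1]]]'
python3 -c "
from plan import *
snap('side','s5.png')
rows([(*solve(8),.0)]);c=load('s5.png')
cv2.imwrite('pics/c7.png',cv2.resize(c[0][175:245,200:300,::-1],None,fx=8,fy=8,interpolation=cv2.INTER_CUBIC))"
```

```text
time: 12.28
position: [606.4, -63.8, 164.4]
ee_rot: [0.487, 0.513, -0.487, 0.513]
force: [-0.1, 2.0, 4.1]
grip_width: 16.3
time: 12.65
position: [606.5, -63.9, 163.4]
ee_rot: [0.487, 0.513, -0.487, 0.513]
force: [-1.6, 1.9, 6.5]
grip_width: 16.2
[0.361 0.283 0.   ] shift [-0.004  -0.001  -0.0003] rv [-0.0008 -0.0007 -0.0005]
```

View pics/c7.png

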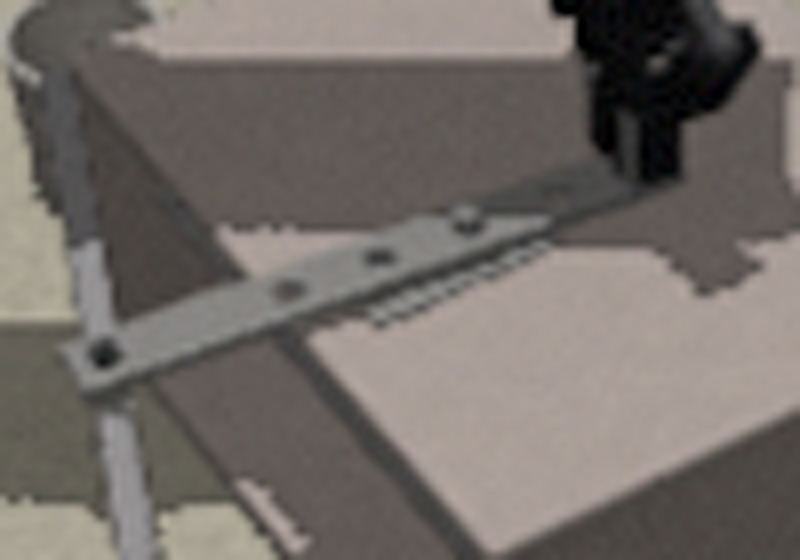

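The peg tip shows through the third hole at (467,220), and tugging the knob along the bar met resistance both ways. I'll release, rise clear, and then press the knob's top with closed fingers to check that the bar is fully down.

```bash
python3 -m handwheel '[[[-0.001,0,0,0,0,0,1],[0,0,0,0,0,0,0],[0,0,0,0,0,0,-0.3],[0,0,0,0,0,0,-0.3],[0,0,0,0,0,0,-0.3],[-0.02,0,0,0,0,0,-0.3],[-0.03,0,0,0,0,0,-0.3],[0,0,0,0,0,0,-0.3]]]'
python3 -m handwheel '[[[0,0,0,0,0,0,1],[0,0,0,0,0,0,1],[0,0,0,0,0,0,1],[0,0,0,0,0,0,1],[0,0,0,0,0,0,1],[0,0,0,0,0,0,1]]]'
python3 -m handwheel '[[[0.008,0,0,0,0,0,1],[0,0,0,0,0,0,1],[0,0,0,0,0,0,1]]]'
```

```text
time: 13.7
position: [607.5, -64.5, 216.4]
ee_rot: [0.488, 0.512, -0.486, 0.514]
force: [0.6, -1.8, -0.6]
grip_width: 55.4
time: 14.45
position: [606.2, -63.9, 214.2]
ee_rot: [0.487, 0.513, -0.487, 0.513]
force: [0.2, 0.9, 0.3]
grip_width: -0.1
time: 14.82
position: [606.1, -63.9, 206.1]
ee_rot: [0.487, 0.513, -0.487, 0.512]
force: [0.1, -0.3, -0.5]
grip_width: 0.4
```

```bash
for i in 1; do python3 -m handwheel '[[[0.004,0,0,0,0,0,1],[0,0,0,0,0,0,1],[0,0,0,0,0,0,1]]]'; python3 -m handwheel '[[[0.002,0,0,0,0,0,1],[0,0,0,0,0,0,1],[0,0,0,0,0,0,1]]]'; python3 -m handwheel '[[[0.001,0,0,0,0,0,1],[0,0,0,0,0,0,1],[0,0,0,0,0,0,1]]]'; python3 -m handwheel '[[[0.001,0,0,0,0,0,1],[0,0,0,0,0,0,1],[0,0,0,0,0,0,1]]]'; done
```

```text
time: 15.2
position: [606.2, -63.9, 202.3]
ee_rot: [0.487, 0.513, -0.487, 0.513]
force: [-0.3, 0.5, 0.5]
grip_width: -0.1
time: 15.58
position: [606.2, -63.9, 200.3]
ee_rot: [0.487, 0.513, -0.487, 0.513]
force: [-0.1, 0.1, -0.4]
grip_width: -0.3
time: 15.95
position: [606.2, -63.9, 199.3]
ee_rot: [0.487, 0.513, -0.487, 0.513]
force: [0.2, -0.0, -0.2]
grip_width: -0.4
time: 16.32
position: [606.2, -63.9, 198.3]
ee_rot: [0.487, 0.513, -0.487, 0.513]
force: [0.3, -0.6, -0.4]
grip_width: -0.3
```

```bash
python3 -m handwheel '[[[0.001,0,0,0,0,0,1],[0,0,0,0,0,0,1],[0,0,0,0,0,0,1]]]'; python3 -m handwheel '[[[0.001,0,0,0,0,0,1],[0,0,0,0,0,0,1],[0,0,0,0,0,0,1]]]'; python3 -m handwheel '[[[0.001,0,0,0,0,0,1],[0,0,0,0,0,0,1],[0,0,0,0,0,0,1]]]'
```

```text
time: 16.7
position: [606.2, -63.9, 197.2]
ee_rot: [0.487, 0.513, -0.487, 0.513]
force: [0.7, -0.4, -0.1]
grip_width: -0.2
time: 17.08
position: [606.2, -63.9, 196.2]
ee_rot: [0.487, 0.513, -0.487, 0.513]
force: [1.0, 0.9, -0.9]
grip_width: 0.2
time: 17.45
position: [606.2, -63.9, 195.2]
ee_rot: [0.487, 0.513, -0.487, 0.512]
force: [0.4, 0.3, 0.5]
grip_width: 0.2
```

```bash
python3 -m handwheel '[[[0.001,0,0,0,0,0,1],[0,0,0,0,0,0,1],[0,0,0,0,0,0,1]]]'; python3 -m handwheel '[[[0.001,0,0,0,0,0,1],[0,0,0,0,0,0,1],[0,0,0,0,0,0,1]]]'; python3 -c "
from plan import *
snap('side','s6.png');c=load('s6.png')
cv2.imwrite('pics/c8.png',cv2.resize(c[0][165:245,200:310,::-1],None,fx=7,fy=7,interpolation=cv2.INTER_CUBIC))"
```

```text
time: 17.82
position: [606.3, -63.9, 194.3]
ee_rot: [0.487, 0.513, -0.487, 0.513]
force: [0.7, -0.6, 0.8]
grip_width: 0.2
time: 18.2
position: [606.4, -63.9, 193.4]
ee_rot: [0.487, 0.513, -0.487, 0.513]
force: [1.2, -0.0, 2.5]
grip_width: 0.0
```

View pics/c8.png

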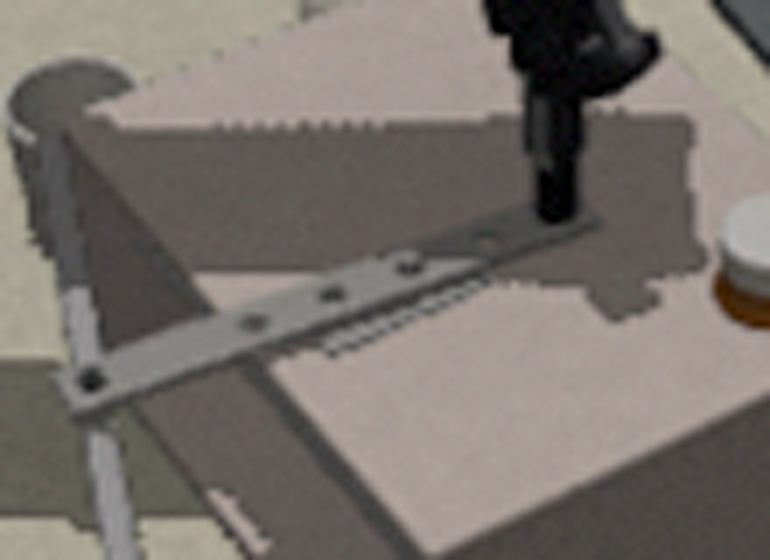

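```bash
python3 -m handwheel '[[[0.001,0,0,0,0,0,1],[0,0,0,0,0,0,1],[0,0,0,0,0,0,1]]]'; python3 -m handwheel '[[[0.001,0,0,0,0,0,1],[0,0,0,0,0,0,1],[0,0,0,0,0,0,1]]]';python3 -m handwheel '[[[0.001,0,0,0,0,0,1],[0,0,0,0,0,0,1],[0,0,0,0,0,0,1]]]'
```

```text
time: 18.62
position: [606.5, -63.9, 192.4]
ee_rot: [0.487, 0.513, -0.487, 0.513]
force: [2.0, -0.8, 3.4]
grip_width: 0.3
time: 19.0
position: [606.3, -63.9, 191.3]
ee_rot: [0.487, 0.513, -0.487, 0.513]
force: [2.4, -0.2, 4.8]
grip_width: 0.0
time: 19.38
position: [606.2, -63.9, 190.3]
ee_rot: [0.487, 0.513, -0.487, 0.513]
force: [2.3, 0.6, 4.9]
grip_width: 0.4
```

The bar gives only softly at 5 N against its stop, so it is at or below level. I'll retreat upwards and check both views.

```bash
python3 -m handwheel '[[[-0.02,0,0,0,0,0,1],[-0.05,0,0,0,0,0,1],[-0.05,0,0,0,0,0,1],[-0.03,-0.05,0,0,0,0,1],[0,-0.06,0,0,0,0,1],[0,-0.06,0,0,0,0,1],[0,-0.05,0.04,0,0,0,1],[0,-0.03,0.06,0,0,0,1],[0,0,0.06,0,0,0,1],[0,0,0.06,0,0,0,1]]]'
python3 -m handwheel '[[[0,0,0.06,0,0,0,1],[0,0,0.06,0,0,0,1],[0,0,0,0,0,0,1],[0,0,0,0,0,0,1]]]'
python3 -c "
from plan import *
snap('side','s7.png');snap('top','t7.png')
a=load('t7.png')[0][135:285,145:345,::-1]; b=load('s7.png')[0][135:285,190:340,::-1]
cv2.imwrite('pics/c9.png',np.hstack([cv2.resize(q,None,fx=f,fy=4*0+f,interpolation=cv2.INTER_CUBIC) for q,f in((a,2.25),(b,2.25))]))
c=load('s7.png')
cv2.imwrite('pics/c10.png',cv2.resize(c[0][165:245,200:300,::-1],None,fx=7,fy=7,interpolation=cv2.INTER_CUBIC))"
```

```text
time: 20.62
position: [368.5, -270.1, 342.0]
ee_rot: [0.489, 0.515, -0.485, 0.511]
force: [0.1, 2.0, 1.1]
grip_width: -0.0
time: 21.12
position: [373.7, -360.5, 342.9]
ee_rot: [0.488, 0.514, -0.489, 0.509]
force: [0.5, -0.0, -0.4]
grip_width: -0.0
```

View pics/c9.png

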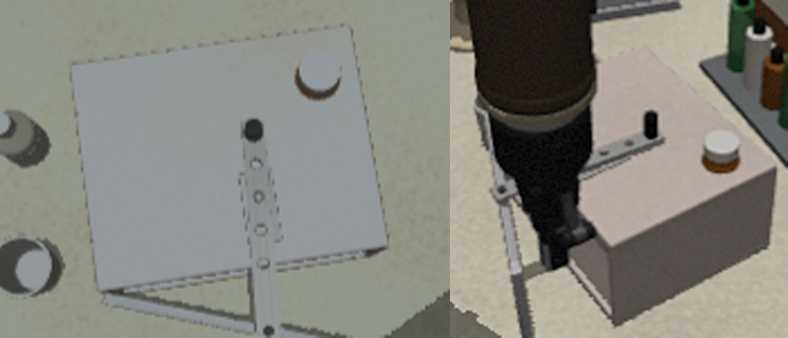

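View pics/c10.png

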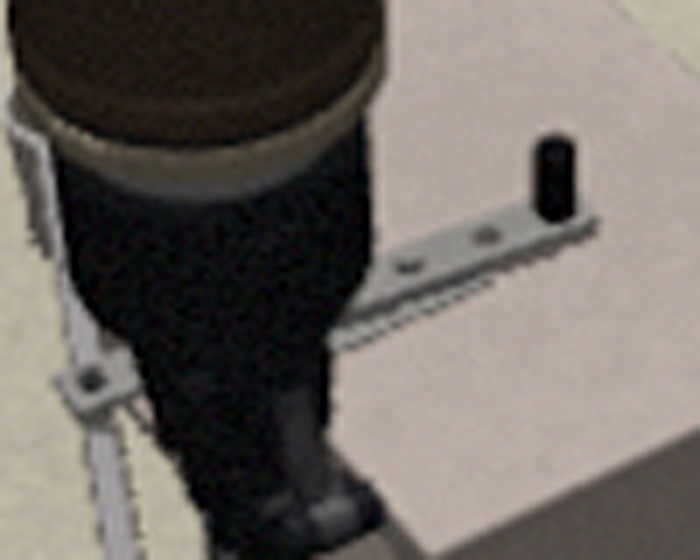

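```bash
python3 -c "
from station import ticket
print(ticket.finish_job())"
```

```text
the job is handed in; nothing more can be done
None
```

The door is propped ajar: the stay bar's third hole is over the peg, the bar looks fully down, and the gripper has let go. I gripped the knob, lifted the bar, drew the door open to about 0.36 rad (from my planned geometry) and lowered the third hole onto the peg in 2 mm steps. I took the peg to be about 8 mm behind mid slot. The job was handed in at about 21 s, with the highest force I read at the wrist about 6.5 N.

**Last checks:**
- **Peg and door:** The peg tip showed through the third hole, and moving the knob along the bar met resistance. In the final pictures, with the arm clear, the door stays open on the bar and the peg is in the third hole.
- **Bystanders:** The jar, bottle and cup look unmoved. I did not look at the tray again at the end; the arm retreated past its side of the cabinet well above it.
- **Bar fully down:** In the side view the holes lie within about 1 mm of where they were while I pressed the bar down with up to 5 N. I never saw the tilt value itself.

**One disagreement:** When I pressed the knob's top, contact came at a tool height of about 194 mm, where about 197 mm was expected. The bar then gave softly by a few mm instead of stopping hard. I took this as a soft stop or an offset in the height reading, because it was on the low side and the bar had gone well below where it would rest on the peg's tip.

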